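# Pack the ratchet under the toolbox tray

## Task

Put the socket ratchet away in the bottom of the blue cantilever toolbox: lift the top tray by its handle and swing it over to the side until it stays open by itself, set the ratchet down in the compartment underneath (place it, do not drop it in), then swing the tray back and lower it fully shut over it.

Things in the scene. Friction and masses are not known exactly. Their poses are not given: they have to be found in the camera images.
- compartment (a point): Centre of the inner floor, 4 mm above the bench, of the blue steel toolbox's empty bottom compartment. Box fixed to the bench, 250 mm long (point x), 200 wide (point y), 85 high; walls 4 mm; inside 242 x 192, 81 deep. z is up; +y is the side to which the tray swings open (about the robot's left).
- tray_arm (a joint): Angle q (rad) of the link arms carrying the tray: 0 shut on the rim, 1.6 open stop. The tray stays level on a 150 mm arc in the compartment's y-z plane: from shut it has moved 150(cos .436 - cos(.436+q)) mm to +y and 150(sin(.436+q) - sin .436) mm up. The arc tops at q = 1.13 (87 mm up); let go beyond it sinks slowly to the open stop, before it to shut. Needs 5 to 10 N.
- tray_handle (a point): Centre of the tray's handle: a level round steel bar 12 mm thick, 120 long, along the compartment's x; point axes parallel to it. Shut: 148 mm straight above point compartment. The bar is 30 mm above the rim of the tray (250 x 195 x 35 mm, 0.35 to 0.65 kg), which holds two rows of clipped-in sockets lower than its rim. Open, the tray stands beside the box opening.
- ratchet: Socket ratchet lying on the bench in a row with a screwdriver and a flat spanner, any order. 160 mm long, 0.25 to 0.4 kg: black grip 24 wide, 20 high, from x = -80 to +15; steel neck; round steel head 36 across, 24 high, with a square stub on top (34 high). Origin: mid-length, underside; x towards the head, z up. Balances near the origin: hold it there across the grip.
Things that resemble listed ones, but are neither listed nor needed, are in the scene too. Of the things like the ratchet, leave any that is white or yellow; of the rest the larger one is meant.

How it is judged:
By the outcome, as a careful person would: the job done as asked, in the order asked, and still so for the second after the job is handed in, with the robot touching nothing.
It also fails if it takes over 72 s, if anything falls off the work surface, if the arm or the gripper's body presses on something with over 40 N, if the wrist force passes 120 N, or if a joint passes its speed limit or range.

## Robot

A 6-joint arm with a two-finger parallel gripper is mounted at the origin on the work surface. World frame = base frame: x ahead of the robot, y to its left, z up, the work surface at z = 0. Lengths are in mm, angles in rad, forces in N, time in s.
With the tool pointing down it reaches from about 350 to 875 mm from the base axis. Payload 4.2 kg.
Tool frame: the origin (TCP) lies between the finger pads; the fingertips stand 22 mm ahead of it and the grasp point (between the pads) lies 3 mm ahead of it; z points along the fingers, y is the line along which they close (so a half turn about z gives the same grasp; the last joint's range is limited). The gripper opens to 87 mm and grips with 3 to 60 N. Pads are 19 mm wide; open, the fingers measure 117 mm over their backs; the gripper's body (75 mm by 190 mm) begins 51 mm behind the grasp point.
Start: joints at [1.503, 0.385, 0.008, 0, -1.194, -0.259], TCP at [200.601, 591.911, 222.15] pointing down, gripper open.
Joint ranges: [-3.14, 3.14], [-1.21, 2.06], [-1.07, 1.41], [-3.16, 2.05], [-2.99, -0.16], [-3.1, 3.1]. Speed limits (rad/s): [2.79, 2.79, 3.14, 3.14, 3.14, 3.14].

## Interface

Orientations are given as a unit quaternion [x, y, z, w].
In Python, from rig import r, eyes gives the robot as it stands. The module is installed in compiled form; this text tells all that it offers.
- The arm moves only by the tool move_arm, never from a script. Its argument "increments" is text: rows parted by semicolons, each of 7 numbers parted by spaces: the shift along the tool's x, y, z each as a share of 120 mm, from -1 to 1, then the turn, a rotation vector about the tool's x, y, z each as a share of 120 degrees, from -1 to 1, then the opening, from 0 (shut) to 1 (fully open). In form: tx ty tz rx ry rz gripper; .... A call has 1 to 8 rows; each row is the pose to reach, as a shift and turn from the pose commanded when the call began, along the tool's axes at that moment; what a row does not reach only later rows make up. A row lasts 1/8 s, in which the tool goes at most 62.5 mm and 10.7 degrees, less where a joint would pass 70% of its speed; a pose out of reach is approached as far as the arm can. A call with a number of a shift or a turn outside -1 to 1 is refused whole. A call with a gripper value outside its range is refused whole. The fingers move at their own pace and stop on an object; "squeeze" is the grip in N (left out, the last holds). Time passes only in rows, so rows that repeat a pose let the fingers close. It gives the time, the measured TCP pose, the force, the opening and the grip force at its end, in the units of the state.
- r.get_obs(): the state, without advancing time (a new reading comes with each control period).
- eyes.snapshot(name): name is "side" or "top"; returns the picture (480x640x3 uint8, red, green, blue); there is no depth.
- eyes.camera_params(name): a dict with "K" (3x3 intrinsics, pixels), "R" (3x3) and "t" (3): a world point X has camera coordinates R X + t. Camera axes: x right, y down, z forward; pixel columns grow to the right and rows downward; lengths in mm; the calibration is good to about 2 mm. A picture is of the moment at which its call begins. camera_params takes no time and is no camera call.
- r.sign_off(): hands the job in; it is judged then, once.
The state is a dict: "time_s": time; "joint_pos": joint angles; "dq": joint speeds; "joint_efforts": joint torques, N m; "tcp_pos": TCP position; "eef_rot": TCP orientation; "ft_force": force on the tool from outside, world axes, zero at the start; "ft_torque": the same for the moment, N m; "gripper_width": finger opening in mm; "grip_force": force on a finger pad.
Only numpy, scipy, OpenCV 4.12 (cv2) and the standard library are available. Lean on these libraries where they do the work, as an engineer would, in place of code of your own. Each camera call takes 0.05 s, during which the arm holds its last target. There are 200 camera calls.

## Working session

There is one attempt and no reset: what is moved stays moved. The work goes in short steps, Python scripts to look and compute and a tool call to move; the robot and the scene stay as the last step left them, time stands still between calls to the robot, and variables do not carry over. Pictures are saved under pics/ and viewed, at most 10 in all, crops included, and the job is handed in when it is done.

Besides the shell and the picture viewer there is one more tool, called after "Request:" by a JSON object that holds its "fn" and its "kwargs". move_arm: Moves the arm, as the interface text tells. Shift numbers are shares of 120 mm and turn numbers shares of 120 degrees, none past 1 either way. Its arguments: {"type":"object","properties":{"increments":{"type":"string"},"squeeze":{"type":"number"}},"required":["increments"]}

```bash
mkdir -p pics
python3 - <<'E'
from rig import r,eyes
import cv2,json,numpy as np
for n in("top","side"):
    p=eyes.snapshot(n); cv2.imwrite(f"pics/{n}0.png",p[:,:,::-1]); c=eyes.camera_params(n)
    print(n,np.round(c["K"],1).tolist(),np.round(c["R"],4).tolist(),np.round(c["t"],1).tolist())
o=r.get_obs();print({k:np.round(v,3).tolist() for k,v in o.items()})
E
```

```text
top [[476.2, 0.0, 316.9], [0.0, 476.2, 238.5], [0.0, 0.0, 1.0]] [[-0.0233, -0.9997, 0.0007], [-0.9814, 0.0227, -0.1908], [0.1908, -0.0051, -0.9816]] [-112.2, 528.0, 1035.5]
side [[617.7, 0.0, 320.0], [0.0, 617.7, 242.8], [0.0, 0.0, 1.0]] [[0.7046, -0.7096, 0.0043], [-0.5037, -0.5044, -0.7013], [0.4998, 0.4919, -0.7129]] [-450.5, 264.5, 1110.9]
{'time_s': 0.1, 'joint_pos': [1.503, 0.386, 0.007, -0.0, -1.194, -0.259], 'dq': [-0.0, -0.0, 0.004, 0.002, 0.001, -0.001], 'joint_efforts': [0.001, -39.169, 18.793, 4.232, 0.013, -0.0], 'tcp_pos': [200.452, 591.398, 221.14], 'eef_rot': [0.987, -0.163, -0.0, 0.001], 'ft_force': [-0.501, 0.192, -0.6], 'ft_torque': [-0.028, -0.035, -0.012], 'grip_force': 0.0, 'gripper_width': 87.258}
```

View pics/top0.png

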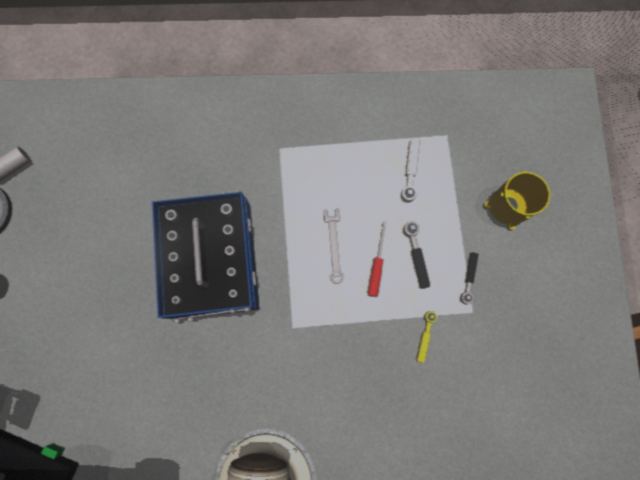

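View pics/side0.png

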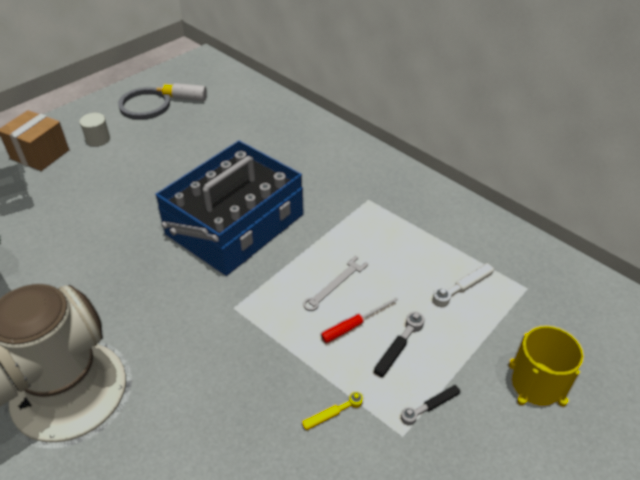

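The candidates are white (411,170), large black (417,255), small black (470,278) and yellow (427,337). White and yellow are excluded. The larger of the rest is the black one at (417,255), lying in the row with the screwdriver and spanner. I'll confirm it in a crop and look at the box handle as well.

```bash
cat > h.py <<'E'
import numpy as np
from rig import r,eyes
def px2w(n,u,v,z):
    c=eyes.camera_params(n);K,R,t=[np.array(c[k],float) for k in"KRt"]
    d=R.T@np.linalg.solve(K,[u,v,1]);o=-R.T@t
    return o+d*(z-o[2])/d[2]
def w2px(n,X):
    c=eyes.camera_params(n);p=np.array(c["K"])@(np.array(c["R"])@np.array(X,float)+np.array(c["t"]));return p[:2]/p[2]
E
python3 - <<'E'
import cv2,numpy as np
from h import *
t=cv2.imread("pics/top0.png");s=cv2.imread("pics/side0.png")
f=lambda im,x,y,w,h,k:cv2.resize(im[y:y+h,x:x+w],None,fx=k,fy=k,interpolation=cv2.INTER_CUBIC)
A=np.hstack([f(t,380,210,100,100,3),f(s,365,300,100,100,3)])
B=np.hstack([f(t,140,185,130,130,300/130)[:300,:300],f(s,150,135,160,160,300/160)[:300,:300]])
cv2.imwrite("pics/crop.png",np.vstack([A,B]))
g=cv2.cvtColor(t,cv2.COLOR_BGR2GRAY)
m=np.zeros_like(g);m[236:300,400:440]=(g[236:300,400:440]<70);
n,l,st,c=cv2.connectedComponentsWithStats(m)
i=1+st[1:,4].argmax();pts=np.argwhere(l==i)[:,::-1].astype(float)
q=np.array([px2w("top",u,v,14)[:2] for u,v in pts]);mu=q.mean(0);w,V=np.linalg.eigh(np.cov(q.T));d=V[:,1]*np.sign(V[0,1])
e=(q-mu)@d;print("grip",mu,d,e.min(),e.max(),st[i])
print("head",px2w("top",411,229,28),px2w("side",415,320,28))
# blue box / bar
bl=((t[:,:,0].astype(int)-t[:,:,2]>40)).astype(np.uint8);print("blue",cv2.boundingRect(bl))
for z in(152,):
  for n,a in(("top",(195,220)),("top",(202,285)),("side",(206,187)),("side",(252,161))):print(n,a,px2w(n,*a,z))
for a in((153,202),(241,194),(158,318)):print(a,px2w("top",*a,122))
E
```

```text
grip [ 456.76512488 -363.39466162] [0.98402565 0.17802674] -44.85097840474387 45.09166982197219 [412 249  17  39 347]
head [ 547.23590846 -345.14065121   28.        ] [ 543.9806322  -352.43370623   28.        ]
blue (152, 192, 103, 126)
top (195, 220) [550.66235792 128.75625222 152.        ]
top (202, 285) [415.02555567 111.12166906 152.        ]
side (206, 187) [423.83893819 117.69141634 152.        ]
side (252, 161) [547.4893719  116.43779168 152.        ]
(153, 202) [599.9495387  228.19282766 122.        ]
(241, 194) [613.5078065   38.23037815 122.        ]
(158, 318) [352.06680533 207.40400895 122.        ]
```

View pics/crop.png

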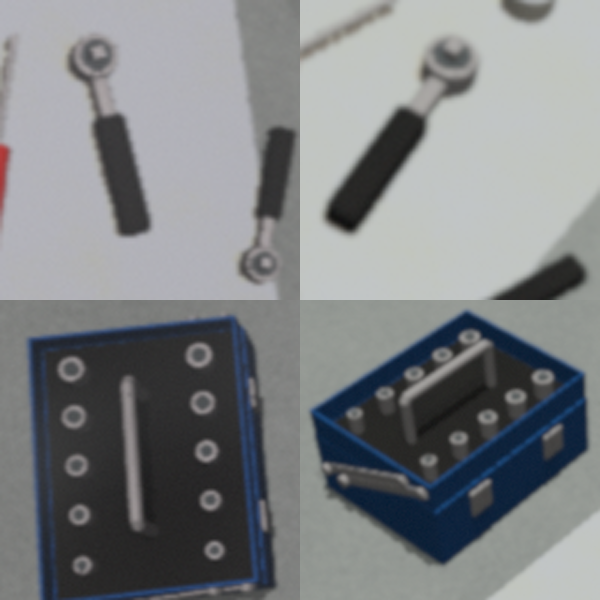

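Run:
```python
from h import *
from scipy.optimize import least_squares
# (cam,px,local) relative to compartment centre xy, z world
D=[("top",(153,202.3),(125,97.5,122)),("top",(241.8,192.8),(125,-97.5,122)),("top",(158.5,319),(-125,97.5,122)),
("top",(195.5,218.8),(60,0,156)),("top",(200,283.5),(-60,0,156)),
("side",(158,194.2),(-125,97.5,122)),("side",(239,141.8),(125,97.5,122)),("side",(302,175.5),(125,-97.5,122)),("side",(220.4,234.7),(-125,-97.5,122)),
("side",(207.6,187.3),(-60,0,156)),("side",(251.3,159.5),(60,0,156))]
def f(p):
    c,s=np.cos(p[2]),np.sin(p[2])
    return np.concatenate([w2px(n,[p[0]+c*a-s*b,p[1]+s*a+c*b,z])-u for n,u,(a,b,z) in D])
o=least_squares(f,[483,121,.08],loss="soft_l1");print(o.x);print(f(o.x).reshape(-1,2).round(1).tolist())
# ratchet
R=[("top",(412.3,229.5),(62,0,20)),("top",(424.2,287.2),(-80,0,12)),("side",(415,321),(62,0,20)),("side",(380,372),(-80,0,14)),("top",(417,248.5),(15,0,18))]
D=R;o=least_squares(f,[470,-362,.17],loss="soft_l1");print(o.x);print(f(o.x).reshape(-1,2).round(1).tolist())
```

```text
[4.84699208e+02 1.19393758e+02 9.28569930e-02]
[[0.1, -0.4], [1.2, -0.9], [0.7, -0.6], [0.8, 3.6], [0.3, -3.6], [-3.3, 0.5], [-0.3, -1.5], [0.4, -1.1], [-0.9, 1.8], [-0.2, -1.2], [-3.1, -1.1]]
[ 4.89013517e+02 -3.60201942e+02  1.67754510e-01]
[[-0.0, -1.0], [1.3, 0.8], [0.5, -1.0], [-3.0, 1.0], [-0.3, -0.6]]
```

Request:
{"fn": "move_arm", "kwargs": {"increments": "0.22 0.18 0 0 0 0 1; 0.55 0.46 0 0 0 0 1; 0.88 0.74 0 0 0 0 1"}}

```text
time_s: 0.48
tcp_pos: [272.5, 472.4, 221.5]
eef_rot: [0.987, -0.162, -0.0, 0.001]
ft_force: [-0.0, -0.1, 0.6]
gripper_width: 86.8
grip_force: 0.0
```

Request:
{"fn": "move_arm", "kwargs": {"increments": "0.3 0.25 0 0 0 0 1; 0.6 0.5 0 0 0 0 1; 0.9 0.75 0 0 0 0 1"}}

```text
time_s: 0.85
tcp_pos: [345.9, 352.4, 221.9]
eef_rot: [0.987, -0.163, -0.0, 0.0]
ft_force: [0.6, -0.1, -0.2]
gripper_width: 87.2
grip_force: 0.0
```

Request:
{"fn": "move_arm", "kwargs": {"increments": "0.3 0.25 0 0 0 0 1; 0.6 0.5 0 0 0 0 1; 0.9 0.75 0 0 0 0 1"}}

```text
time_s: 1.23
tcp_pos: [419.2, 232.6, 221.9]
eef_rot: [0.987, -0.163, -0.0, 0.0]
ft_force: [0.3, 0.5, 0.1]
gripper_width: 87.2
grip_force: 0.0
```

Request:
{"fn": "move_arm", "kwargs": {"increments": "0.28 0.25 0 0 0 -0.07 1; 0.56 0.5 0 0 0 -0.14 1; 0.84 0.74 0 0 0 -0.2 1; 0.84 0.74 0 0 0 -0.2 1"}}

```text
time_s: 1.72
tcp_pos: [486.4, 115.4, 221.5]
eef_rot: [0.999, 0.044, -0.001, 0.0]
ft_force: [-1.0, 0.3, 0.4]
gripper_width: 86.9
grip_force: 0.0
```

```bash
cat >> h.py <<'E'
from scipy.spatial.transform import Rotation as Ro
import sys
def go(X,yaw):
    "shares from the measured pose to TCP X with tool x at world yaw, pointing down"
    o=r.get_obs();T=Ro.from_quat(o["eef_rot"]);G=Ro.from_euler("z",yaw)*Ro.from_euler("x",np.pi)
    print("t",o["time_s"],"tcp",np.round(o["tcp_pos"],1),"yaw",round(float(np.arctan2(*T.as_matrix()[[1,0],0])),3),"F",np.round(o["ft_force"],1),"w",o["gripper_width"])
    print("shift",np.round(T.inv().apply(np.array(X)-o["tcp_pos"])/120,3),"turn",np.round((T.inv()*G).as_rotvec(degrees=True)/120,3))
E
python3 - <<'E'
from h import *
import cv2
go([484.7,119.4,155],.093)
p=eyes.snapshot("top")[:,:,::-1];q=eyes.snapshot("side")[:,:,::-1]
f=lambda im,x,y:cv2.resize(im[y:y+200,x:x+200],None,fx=2,fy=2,interpolation=cv2.INTER_CUBIC)
cv2.imwrite("pics/a.png",np.hstack([f(p,100,150),f(q,130,60)]))
E
```

```text
t 1.725 tcp [486.4 115.4 221.5] yaw 0.088 F [-1.   0.3  0.4] w 86.85144602652356
shift [-0.011 -0.035  0.554] turn [ 0.     0.001 -0.002]
```

View pics/a.png

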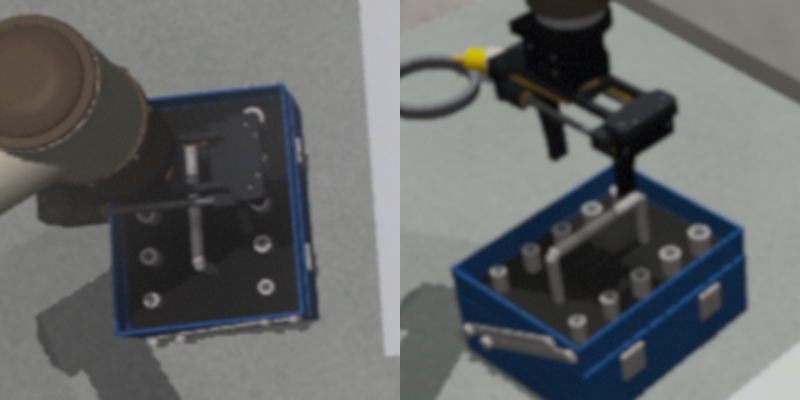

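The picture shows the gripper above the bar with the fingers on either side of it. I'll lower and grip.

Request:
{"fn": "move_arm", "kwargs": {"increments": "-0.01 -0.035 0.15 0 0 0 1; -0.01 -0.035 0.35 0 0 0 1; -0.01 -0.035 0.5 0 0 0 1; -0.01 -0.035 0.555 0 0 0 1; -0.01 -0.035 0.555 0 0 0 0; -0.01 -0.035 0.555 0 0 0 0; -0.01 -0.035 0.555 0 0 0 0; -0.01 -0.035 0.555 0 0 0 0", "squeeze": 30}}

```text
time_s: 2.82
tcp_pos: [484.5, 121.8, 156.0]
eef_rot: [0.999, 0.046, 0.0, -0.0]
ft_force: [0.6, 0.8, -0.4]
gripper_width: 55.0
grip_force: 0.0
```

Run:
```python
from h import *
go([484.7,119.4,155],.093)
for q in np.arange(0,1.61,.1): print(round(q,2),np.round(np.array([np.cos(.436+q)-np.cos(.436),-(np.sin(.436+q)-np.sin(.436))])*150/120,3))
```

```text
t 2.825 tcp [484.5 121.8 156. ] yaw 0.092 F [ 0.6  0.8 -0.4] w 55.04513158635169
shift [0.    0.02  0.008] turn [-0. -0. -0.]
0.0 [ 0. -0.]
0.1 [-0.058 -0.11 ]
0.2 [-0.127 -0.215]
0.3 [-0.207 -0.311]
0.4 [-0.295 -0.4  ]
0.5 [-0.392 -0.479]
0.6 [-0.496 -0.548]
0.7 [-0.607 -0.606]
0.8 [-0.722 -0.653]
0.9 [-0.842 -0.688]
1.0 [-0.965 -0.711]
1.1 [-1.09  -0.721]
1.2 [-1.215 -0.719]
1.3 [-1.339 -0.705]
1.4 [-1.461 -0.678]
1.5 [-1.579 -0.64 ]
1.6 [-1.694 -0.589]
```

Request:
{"fn": "move_arm", "kwargs": {"increments": "0 0.015 0.008 0 0 0 0; 0 0.015 0.008 0 0 0 0; 0 0.015 0.008 0 0 0 0; 0 0.015 0.008 0 0 0 0; 0 0.015 0.008 0 0 0 0; 0 0.015 0.008 0 0 0 0; 0 0.015 0.008 0 0 0 0"}}

```text
time_s: 3.7
tcp_pos: [484.4, 121.7, 154.4]
eef_rot: [0.999, 0.046, 0.0, -0.002]
ft_force: [-1.7, 5.4, -0.9]
gripper_width: 7.8
grip_force: 25.4
```

Request:
{"fn": "move_arm", "kwargs": {"increments": "0 0 0 0 0 0 0; 0 0 0 0 0 0 0"}}

```text
time_s: 3.95
tcp_pos: [484.5, 121.7, 154.4]
eef_rot: [0.999, 0.046, 0.0, -0.002]
ft_force: [-1.6, 5.8, 0.2]
gripper_width: 7.9
grip_force: 25.4
```

Run:
```python
from h import *
import cv2
go([484.7,119.4,155],.093)
p=eyes.snapshot("top")[:,:,::-1];q=eyes.snapshot("side")[:,:,::-1]
f=lambda im,x,y,w:cv2.resize(im[y:y+w,x:x+w],(400,400),interpolation=cv2.INTER_CUBIC)
cv2.imwrite("pics/b.png",np.hstack([f(p,140,180,120),f(q,150,100,160)]))
```

```text
t 3.95 tcp [484.5 121.7 154.4] yaw 0.092 F [-1.6  5.8  0.2] w 7.928062024430329
shift [ 0.     0.02  -0.005] turn [-0.002 -0.    -0.   ]
```

View pics/b.png

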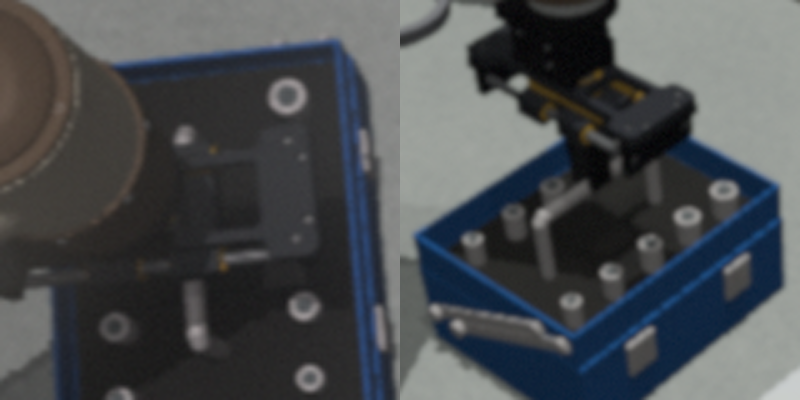

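The bar is held between the fingers. Next I follow the arc.

Request:
{"fn": "move_arm", "kwargs": {"increments": "-0 -0.02 -0.03 0 0 0 0; 0 -0.058 -0.11 0 0 0 0; 0 -0.127 -0.215 0 0 0 0; 0 -0.207 -0.311 0 0 0 0; 0 -0.295 -0.4 0 0 0 0; 0 -0.392 -0.479 0 0 0 0; 0 -0.496 -0.548 0 0 0 0; 0 -0.607 -0.606 0 0 0 0", "squeeze": 35}}

```text
time_s: 5.05
tcp_pos: [477.6, 193.4, 227.8]
eef_rot: [0.999, 0.046, -0.0, -0.0]
ft_force: [0.2, -0.1, -0.0]
gripper_width: 0.2
grip_force: 0.0
```

Run:
```python
from h import *
import cv2
go([484.7,119.4,155],.093)
p=eyes.snapshot("top")[:,:,::-1];q=eyes.snapshot("side")[:,:,::-1]
f=lambda im,x,y,w:cv2.resize(im[y:y+w,x:x+w],(400,400),interpolation=cv2.INTER_CUBIC)
cv2.imwrite("pics/c.png",np.hstack([f(p,110,160,160),f(q,140,70,180)]))
```

```text
t 5.05 tcp [477.6 193.4 227.8] yaw 0.092 F [ 0.2 -0.1 -0. ] w 0.21806767121264106
shift [0.002 0.62  0.606] turn [-0.  0. -0.]
```

View pics/c.png

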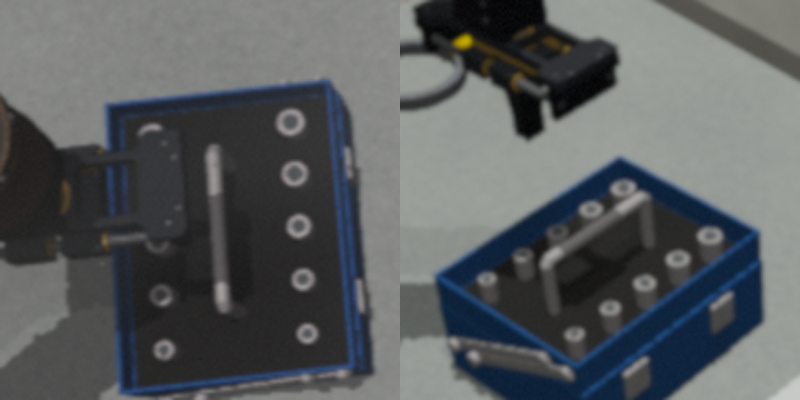

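Run:
```python
from h import *
from scipy.optimize import least_squares
for a,b in(((195,220),(250.3,159.1)),((199.2,282),(206.6,187.9))):
    o=least_squares(lambda X:np.r_[w2px("top",X)-a,w2px("side",X)-b],[480,120,150]);print(o.x,o.fun)
for z,ry in((122,0),(128,0)):pass
# tray corners, both views
for a,b in(((153,202.3),(239,141.8)),((241.8,192.8),(302,175.5)),((158.5,319),(158,194.2))):
    o=least_squares(lambda X:np.r_[w2px("top",X)-a,w2px("side",X)-b],[480,120,150]);print(o.x,o.fun)
```

```text
[552.48206361 129.64257814 147.00910785] [ 0.19617044 -0.29154652 -0.36220564  0.05801031]
[422.49276045 116.46861108 150.92858881] [ 0.37363207 -0.56469511 -0.68722908  0.07152065]
[601.39449427 230.07071352 115.8609571 ] [ 0.11538915 -0.17200883 -0.22051475  0.03306567]
[618.54793096  36.83697432 116.65024547] [ 0.23775524 -0.34751399 -0.41373977  0.08998796]
[353.52752064 204.02489356 122.16896589] [ 1.14282487 -1.75852557 -2.17226199  0.09988442]
```

The bar's position and height check out, with its centre at about (487,123,150). The tray is still shut, so the pads slipped off. I'll retry with a lower grip, more squeeze and a slower arc.

Request:
{"fn": "move_arm", "kwargs": {"increments": "0.01 0.2 0 0 0 0 0.6; 0.01 0.4 0 0 0 0 0.6; 0.01 0.594 0 0 0 0 0.6; 0.01 0.594 0 0 0 0 0.6; 0.01 0.594 0.15 0 0 0 0.6; 0.01 0.594 0.35 0 0 0 0.6; 0.01 0.594 0.55 0 0 0 0.6; 0.01 0.594 0.648 0 0 0 0.6", "squeeze": 60}}

```text
time_s: 6.15
tcp_pos: [484.8, 121.7, 148.1]
eef_rot: [0.999, 0.046, -0.001, 0.001]
ft_force: [0.1, -0.0, -0.6]
gripper_width: 51.9
grip_force: 0.0
```

Request:
{"fn": "move_arm", "kwargs": {"increments": "0 0 0 0 0 0 0; 0 0 0 0 0 0 0; 0 0 0 0 0 0 0; 0 0 0 0 0 0 0; 0 0 0 0 0 0 0; 0 0 0 0 0 0 0; 0 0 0 0 0 0 0; 0 0 0 0 0 0 0"}}

```text
time_s: 7.15
tcp_pos: [485.7, 122.0, 149.9]
eef_rot: [0.999, 0.046, 0.0, -0.0]
ft_force: [-1.4, 2.7, 2.8]
gripper_width: 10.4
grip_force: 60.0
```

Request:
{"fn": "move_arm", "kwargs": {"increments": "0 0 0 0 0 0 0.3; 0 0 0 0 0 0 0.3; 0 -0.005 0.03 0 0 0 0.3; 0 -0.005 0.06 0 0 0 0; 0 -0.005 0.06 0 0 0 0; 0 -0.005 0.06 0 0 0 0; 0 -0.005 0.06 0 0 0 0; 0 -0.005 0.06 0 0 0 0"}}

```text
time_s: 8.15
tcp_pos: [485.1, 122.0, 141.9]
eef_rot: [0.999, 0.046, -0.0, 0.0]
ft_force: [1.1, -1.0, -3.9]
gripper_width: 10.5
grip_force: 60.0
```

Request:
{"fn": "move_arm", "kwargs": {"increments": "0 -0.01 -0.02 0 0 0 0; 0 -0.028 -0.056 0 0 0 0; 0 -0.058 -0.11 0 0 0 0; 0 -0.092 -0.163 0 0 0 0; 0 -0.127 -0.215 0 0 0 0; 0 -0.166 -0.264 0 0 0 0; 0 -0.207 -0.311 0 0 0 0; 0 -0.25 -0.356 0 0 0 0"}}

```text
time_s: 9.15
tcp_pos: [482.5, 152.4, 185.3]
eef_rot: [0.999, 0.046, -0.0, -0.0]
ft_force: [1.1, 0.2, -8.2]
gripper_width: 10.4
grip_force: 60.0
```

Request:
{"fn": "move_arm", "kwargs": {"increments": "0 -0.045 -0.044 0 0 0 0; 0 -0.093 -0.084 0 0 0 0; 0 -0.142 -0.123 0 0 0 0; 0 -0.193 -0.158 0 0 0 0; 0 -0.246 -0.192 0 0 0 0; 0 -0.301 -0.222 0 0 0 0; 0 -0.357 -0.25 0 0 0 0; 0 -0.414 -0.275 0 0 0 0"}}

```text
time_s: 10.15
tcp_pos: [478.0, 202.0, 218.0]
eef_rot: [0.999, 0.046, -0.0, 0.0]
ft_force: [0.3, 0.5, -10.7]
gripper_width: 10.5
grip_force: 60.0
```

Request:
{"fn": "move_arm", "kwargs": {"increments": "0 -0.058 -0.022 0 0 0 0; 0 -0.118 -0.041 0 0 0 0; 0 -0.178 -0.057 0 0 0 0; 0 -0.239 -0.07 0 0 0 0; 0 -0.301 -0.08 0 0 0 0; 0 -0.363 -0.086 0 0 0 0; 0 -0.426 -0.09 0 0 0 0; 0 -0.488 -0.09 0 0 0 0"}}

```text
time_s: 11.15
tcp_pos: [472.8, 260.1, 228.8]
eef_rot: [0.999, 0.046, -0.0, 0.0]
ft_force: [3.9, -0.4, -13.2]
gripper_width: 10.2
grip_force: 60.0
```

Request:
{"fn": "move_arm", "kwargs": {"increments": "0 -0.063 0.002 0 0 0 0; 0 -0.125 0.008 0 0 0 0; 0 -0.187 0.016 0 0 0 0; 0 -0.248 0.028 0 0 0 0; 0 -0.309 0.043 0 0 0 0; 0 -0.369 0.061 0 0 0 0; 0 -0.427 0.081 0 0 0 0; 0 -0.47 0.1 0 0 0 0"}}

```text
time_s: 12.15
tcp_pos: [467.7, 315.7, 216.9]
eef_rot: [0.999, 0.046, -0.0, 0.001]
ft_force: [4.8, -3.1, -12.2]
gripper_width: 10.3
grip_force: 60.0
```

Request:
{"fn": "move_arm", "kwargs": {"increments": "0 0 0 0 0 0 0.5; 0 0 0 0 0 0 0.5; 0 0 0 0 0 0 0.5; 0 0 0 0 0 0 0.5; 0 0 0 0 0 0 0.5; 0 0 -0.2 0 0 0 0.5; 0 0 -0.45 0 0 0 0.8; 0 0 -0.7 0 0 0 0.8", "squeeze": 40}}

```text
time_s: 13.15
tcp_pos: [467.5, 315.7, 301.8]
eef_rot: [0.999, 0.046, -0.0, 0.0]
ft_force: [1.0, 0.3, 1.2]
gripper_width: 56.1
grip_force: 0.0
```

Request:
{"fn": "move_arm", "kwargs": {"increments": "0 0.3 0 0 0 0 0.8; 0.02 0.65 0 0 0 0 0.8; 0.02 1 0 0 0 0 0.8"}}

```text
time_s: 13.52
tcp_pos: [481.0, 195.5, 301.0]
eef_rot: [0.999, 0.046, 0.0, 0.0]
ft_force: [0.9, -0.4, -0.0]
gripper_width: 69.1
grip_force: 0.0
```

Run:
```python
from h import *
import cv2
go([489,-359,120],.17);print(r.get_obs()["joint_pos"])
p=eyes.snapshot("top")[:,:,::-1];q=eyes.snapshot("side")[:,:,::-1]
f=lambda im,x,y,w:cv2.resize(im[y:y+w,x:x+w],(400,400),interpolation=cv2.INTER_CUBIC)
cv2.imwrite("pics/d.png",np.hstack([f(p,60,140,220),f(q,80,40,240)]))
```

```text
t 13.525 tcp [481.  195.5 301. ] yaw 0.093 F [ 0.9 -0.4 -0. ] w 69.06156209293533
shift [-0.361  4.607  1.509] turn [ 0.    -0.    -0.037]
[ 6.99048455e-01  1.54587195e-01 -1.11544490e-01  2.35510054e-04
 -1.30463535e+00  9.64219769e-01]
```

View pics/d.png

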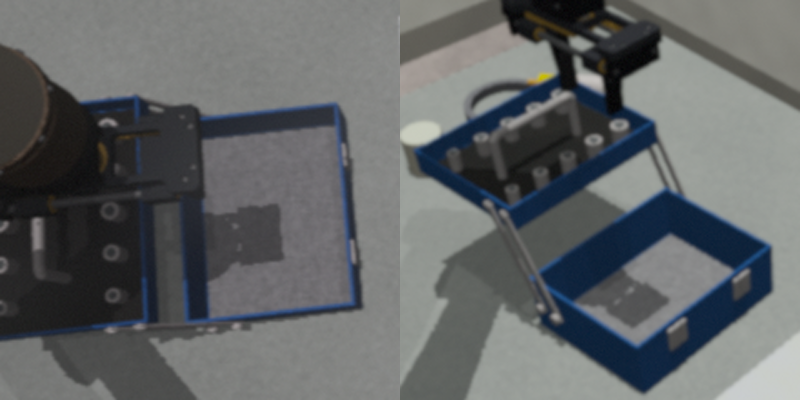

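The tray stays open over the side and the compartment is empty. On to the ratchet.

Request:
{"fn": "move_arm", "kwargs": {"increments": "-0.03 0.35 0 0 0 0 0.55; -0.06 0.7 0 0 0 0 0.55; -0.07 0.95 0 0 0 0 0.55"}}

```text
time_s: 14.0
tcp_pos: [482.9, 81.3, 301.1]
eef_rot: [0.999, 0.046, 0.0, 0.0]
ft_force: [0.1, -0.5, 0.5]
gripper_width: 50.4
grip_force: 0.0
```

Request:
{"fn": "move_arm", "kwargs": {"increments": "-0.03 0.35 0 0 0 0 0.55; -0.06 0.7 0 0 0 0 0.55; -0.07 0.95 0 0 0 0 0.55"}}

```text
time_s: 14.38
tcp_pos: [485.1, -33.1, 301.1]
eef_rot: [0.999, 0.046, 0.0, 0.0]
ft_force: [-0.6, -0.1, 1.4]
gripper_width: 47.7
grip_force: 0.0
```

Request:
{"fn": "move_arm", "kwargs": {"increments": "-0.03 0.35 0 0 0 0 0.55; -0.06 0.7 0.1 0 0 0 0.55; -0.07 0.95 0.3 0 0 0 0.55"}}

```text
time_s: 14.75
tcp_pos: [488.1, -147.5, 265.6]
eef_rot: [0.999, 0.046, 0.002, 0.0]
ft_force: [0.3, 0.5, -0.7]
gripper_width: 47.7
grip_force: 0.0
```

Request:
{"fn": "move_arm", "kwargs": {"increments": "-0.03 0.35 0.2 0 0 0 0.55; -0.06 0.7 0.4 0 0 0 0.55; -0.07 0.95 0.6 0 0 0 0.55"}}

```text
time_s: 15.12
tcp_pos: [489.6, -261.9, 192.1]
eef_rot: [0.999, 0.046, 0.0, 0.0]
ft_force: [0.9, 0.1, 0.3]
gripper_width: 47.8
grip_force: 0.0
```

Request:
{"fn": "move_arm", "kwargs": {"increments": "-0.03 0.35 0.2 0 0 -0.02 0.55; -0.06 0.7 0.4 0 0 -0.037 0.55; -0.07 0.81 0.6 0 0 -0.037 0.55; -0.07 0.81 0.6 0 0 -0.037 0.55"}}

```text
time_s: 15.62
tcp_pos: [488.7, -358.1, 118.5]
eef_rot: [0.996, 0.084, -0.002, -0.001]
ft_force: [0.0, -0.4, 0.3]
gripper_width: 47.9
grip_force: 0.0
```

Run:
```python
from h import *
import cv2
go([489,-359,25],.17);print(r.get_obs()["joint_pos"])
p=eyes.snapshot("top")[:,:,::-1];q=eyes.snapshot("side")[:,:,::-1]
f=lambda im,x,y,w:cv2.resize(im[y:y+w,x:x+w],(400,400),interpolation=cv2.INTER_CUBIC)
cv2.imwrite("pics/e.png",np.hstack([f(p,350,190,130),f(q,310,240,160)]))
```

```text
t 15.625 tcp [ 488.7 -358.1  118.5] yaw 0.168 F [ 0.  -0.4  0.3] w 47.88482600002944
shift [0.005 0.01  0.779] turn [-0.001  0.002 -0.001]
[-3.65598073e-01  4.44491341e-01 -1.76007134e-01 -3.50359729e-04
 -9.55593112e-01  2.10438277e+00]
```

View pics/e.png

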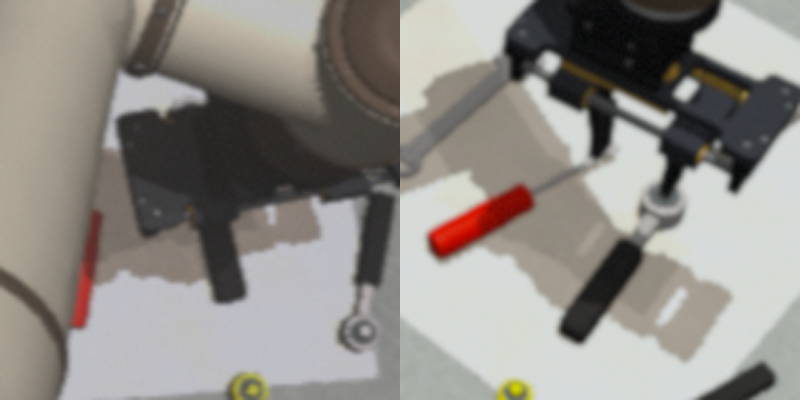

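The gripper is aligned over the ratchet's grip. I'll lower and grip.

Request:
{"fn": "move_arm", "kwargs": {"increments": "-0.01 0.01 0.2 0 0 0 0.55; -0.01 0.01 0.45 0 0 0 0.55; -0.01 0.01 0.65 0 0 0 0.55; -0.01 0.01 0.74 0 0 0 0.55; -0.01 0.01 0.77 0 0 0 0.55; -0.01 0.01 0.77 0 0 0 0; -0.01 0.01 0.77 0 0 0 0; -0.01 0.01 0.77 0 0 0 0"}}

```text
time_s: 16.73
tcp_pos: [489.4, -359.6, 29.2]
eef_rot: [0.996, 0.085, 0.001, 0.0]
ft_force: [0.9, 0.8, -1.0]
gripper_width: 25.5
grip_force: 0.0
```

Request:
{"fn": "move_arm", "kwargs": {"increments": "0 0 0 0 0 0 0; 0 0 0 0 0 0 0; 0 0 0 0 0 0 0"}}

```text
time_s: 17.1
tcp_pos: [489.0, -359.4, 28.5]
eef_rot: [0.996, 0.085, 0.0, 0.0]
ft_force: [1.0, 0.0, -0.6]
gripper_width: 1.9
grip_force: 0.0
```

Nothing was gripped: the fingers closed to 1.9 mm. I'll check the actual fingertip height against the images.

Run:
```python
from h import *
import cv2
go([489,-359,25],.17)
yv=np.array([np.sin(.168),-np.cos(.168),0])
for z in(118.5-22,118.5,140):
    print(z,[w2px("side",np.array([488.7,-358.1,z])+s*30*yv).round(1).tolist() for s in(1,-1)])
p=eyes.snapshot("top")[:,:,::-1];q=eyes.snapshot("side")[:,:,::-1]
f=lambda im,x,y,w:cv2.resize(im[y:y+w,x:x+w],(400,400),interpolation=cv2.INTER_CUBIC)
cv2.imwrite("pics/f.png",np.hstack([f(p,350,190,130),f(q,330,260,130)]))
```

```text
t 17.1 tcp [ 489.  -359.4   28.5] yaw 0.169 F [ 1.   0.  -0.6] w 1.9016329195625195
shift [ 0.    -0.004  0.029] turn [ 0. -0. -0.]
96.5 [[417.2, 323.6], [388.1, 308.3]]
118.5 [[418.7, 316.0], [389.1, 300.6]]
140 [[420.1, 308.3], [390.2, 292.9]]
```

View pics/f.png

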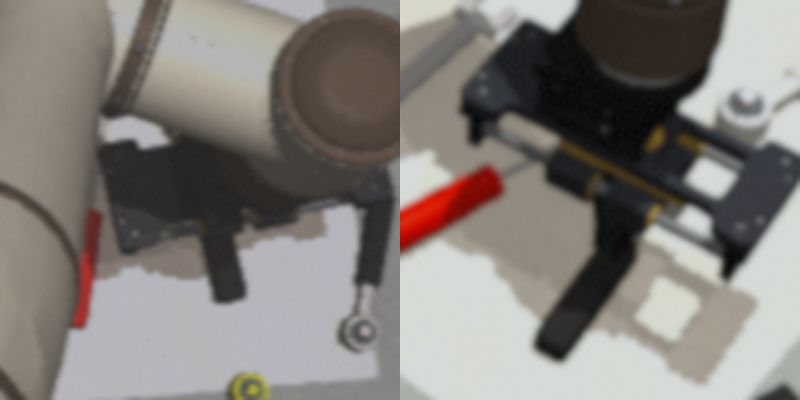

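The tip shows at row 318 where 323.6 was predicted. The real fingertips are therefore about 15 mm higher than the stated pose implies, which also explains the first slip. I'll correct by going lower.

Request:
{"fn": "move_arm", "kwargs": {"increments": "0 0 0 0 0 0 0.55; 0 0 0 0 0 0 0.55; 0 0 0 0 0 0 0.55; 0 0 0 0 0 0 0.55; 0 0 0 0 0 0 0.55; 0 0 0 0 0 0 0.55; 0 0 0.05 0 0 0 0.55; 0 0 0.1 0 0 0 0.55"}}

```text
time_s: 18.2
tcp_pos: [488.9, -359.3, 16.0]
eef_rot: [0.996, 0.085, -0.0, -0.0]
ft_force: [-0.1, 0.2, 0.1]
gripper_width: 47.7
grip_force: 0.0
```

Request:
{"fn": "move_arm", "kwargs": {"increments": "0 0 0.02 0 0 0 0.55; 0 0 0.04 0 0 0 0.55; 0 0 0.04 0 0 0 0.55"}}

```text
time_s: 18.58
tcp_pos: [488.9, -359.4, 11.5]
eef_rot: [0.996, 0.085, -0.0, -0.0]
ft_force: [-0.3, 0.2, -0.1]
gripper_width: 47.8
grip_force: 0.0
```

Request:
{"fn": "move_arm", "kwargs": {"increments": "0 0 0.015 0 0 0 0.55; 0 0 0.03 0 0 0 0.55; 0 0 0.03 0 0 0 0; 0 0 0.03 0 0 0 0; 0 0 0.03 0 0 0 0; 0 0 0.03 0 0 0 0; 0 0 0.03 0 0 0 0; 0 0 0.03 0 0 0 0"}}

```text
time_s: 19.58
tcp_pos: [489.1, -359.5, 8.2]
eef_rot: [0.996, 0.085, 0.0, 0.0]
ft_force: [-0.3, -0.4, 0.3]
gripper_width: 23.4
grip_force: 40.0
```

The grip holds at 23.4 mm and 40 N. Lift and turn.

Request:
{"fn": "move_arm", "kwargs": {"increments": "0 0 -0.05 0 0 0 0; 0 0 -0.15 0 0 0 0; 0 0 -0.3 0 0 0.07 0; 0 0 -0.5 0 0 0.14 0; 0 0 -0.7 0 0 0.22 0; 0 0 -0.85 0 0 0.3 0; 0 0 -0.95 0 0 0.38 0; 0 0 -1 0 0 0.44 0"}}

```text
time_s: 20.58
tcp_pos: [489.2, -359.3, 129.7]
eef_rot: [0.929, -0.369, 0.001, -0.0]
ft_force: [-0.5, -0.4, -1.5]
gripper_width: 23.9
grip_force: 40.0
```

Request:
{"fn": "move_arm", "kwargs": {"increments": "0 0 -0.1 0 0 0.07 0; 0 0 -0.2 0 0 0.14 0; 0 0 -0.3 0 0 0.21 0; 0 0 -0.35 0 0 0.28 0; 0 0 -0.4 0 0 0.345 0; 0 0 -0.4 0 0 0.345 0"}}

```text
time_s: 21.32
tcp_pos: [489.1, -359.3, 177.1]
eef_rot: [0.741, -0.672, 0.001, -0.0]
ft_force: [0.4, -0.0, -2.5]
gripper_width: 23.6
grip_force: 40.0
```

Run:
```python
from h import *
go([486,117,180],-1.478);print(r.get_obs()["grip_force"],r.get_obs()["ft_torque"])
```

```text
t 21.325 tcp [ 489.1 -359.3  177.1] yaw -1.473 F [ 0.4 -0.  -2.5] w 23.631181781549916
shift [-3.953 -0.362 -0.026] turn [-0.001 -0.     0.002]
39.990105628967285 [ 0.10207729 -0.05360703  0.00086381]
```

Request:
{"fn": "move_arm", "kwargs": {"increments": "-0.2 -0.02 0 0 0 0 0; -0.5 -0.05 0 0 0 0 0; -0.8 -0.07 0 0 0 0 0; -0.99 -0.09 0 0 0 0 0"}}

```text
time_s: 21.82
tcp_pos: [487.8, -238.5, 176.1]
eef_rot: [0.741, -0.671, -0.0, -0.0]
ft_force: [-0.3, 0.0, -2.8]
gripper_width: 23.2
grip_force: 40.0
```

Request:
{"fn": "move_arm", "kwargs": {"increments": "-0.3 -0.03 0 0 0 0 0; -0.6 -0.06 0 0 0 0 0; -0.99 -0.09 0 0 0 0 0"}}

```text
time_s: 22.2
tcp_pos: [487.4, -119.9, 176.1]
eef_rot: [0.741, -0.672, 0.0, -0.0]
ft_force: [0.8, 0.1, -2.9]
gripper_width: 23.7
grip_force: 40.0
```

Request:
{"fn": "move_arm", "kwargs": {"increments": "-0.3 -0.03 0 0 0 0 0; -0.6 -0.06 0 0 0 0 0; -0.99 -0.09 0 0 0 0 0"}}

```text
time_s: 22.58
tcp_pos: [486.7, -0.5, 176.2]
eef_rot: [0.741, -0.672, 0.0, -0.0]
ft_force: [1.9, -0.1, -1.8]
gripper_width: 23.7
grip_force: 40.0
```

Request:
{"fn": "move_arm", "kwargs": {"increments": "-0.3 -0.03 0 0 0 0 0; -0.6 -0.06 0 0 0 0 0; -0.85 -0.08 0 0 0 0 0; -0.97 -0.09 0 0 0 0 0; -0.97 -0.09 0 0 0 0 0"}}

```text
time_s: 23.2
tcp_pos: [486.4, 115.8, 176.1]
eef_rot: [0.741, -0.671, -0.0, 0.0]
ft_force: [-0.2, -0.2, -2.7]
gripper_width: 23.3
grip_force: 40.0
```

Run:
```python
from h import *
import cv2
go([486,117,12.2],-1.478)
p=eyes.snapshot("top")[:,:,::-1];q=eyes.snapshot("side")[:,:,::-1]
f=lambda im,x,y,w:cv2.resize(im[y:y+w,x:x+w],(400,400),interpolation=cv2.INTER_CUBIC)
cv2.imwrite("pics/g.png",np.hstack([f(p,80,140,200),f(q,120,80,200)]))
```

```text
t 23.2 tcp [486.4 115.8 176.1] yaw -1.472 F [-0.2 -0.2 -2.7] w 23.27055178137575
shift [-0.01   0.002  1.365] turn [ 0.    -0.     0.003]
```

View pics/g.png

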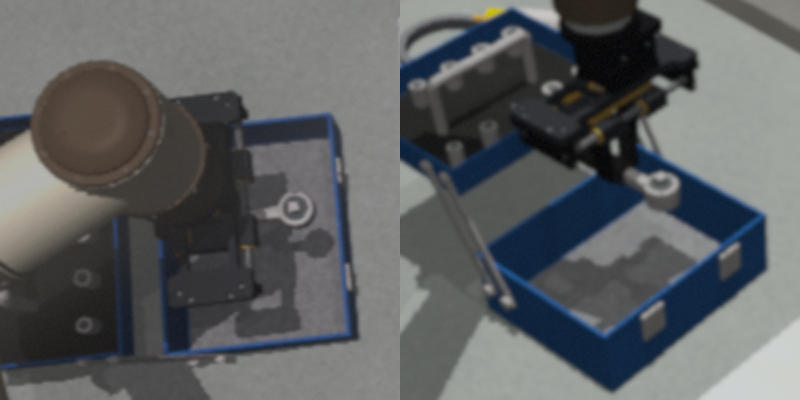

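The ratchet is held level above the compartment, with its head (295,208) inside the walls. I'm lowering it in stages.

Request:
{"fn": "move_arm", "kwargs": {"increments": "-0.005 0 0.1 0 0 0 0; -0.01 0 0.25 0 0 0 0; -0.01 0 0.4 0 0 0 0; -0.01 0 0.55 0 0 0 0; -0.01 0 0.7 0 0 0 0; -0.01 0 0.82 0 0 0 0; -0.01 0 0.93 0 0 0 0; -0.01 0 1 0 0 0 0"}}

```text
time_s: 24.3
tcp_pos: [486.3, 116.3, 55.2]
eef_rot: [0.74, -0.672, -0.0, 0.0]
ft_force: [0.3, 0.4, -1.7]
gripper_width: 23.2
grip_force: 40.0
```

Request:
{"fn": "move_arm", "kwargs": {"increments": "0 0 0.06 0 0 0 0; 0 0 0.12 0 0 0 0; 0 0 0.18 0 0 0 0; 0 0 0.24 0 0 0 0; 0 0 0.28 0 0 0 0; 0 0 0.31 0 0 0 0; 0 0 0.325 0 0 0 0; 0 0 0.325 0 0 0 0"}}

```text
time_s: 25.3
tcp_pos: [486.5, 116.6, 17.0]
eef_rot: [0.74, -0.672, 0.0, 0.0]
ft_force: [-0.5, -0.7, -2.3]
gripper_width: 23.8
grip_force: 40.0
```

Request:
{"fn": "move_arm", "kwargs": {"increments": "0 0 0.012 0 0 0 0; 0 0 0.024 0 0 0 0; 0 0 0.032 0 0 0 0; 0 0 0.038 0 0 0 0; 0 0 0.038 0 0 0 0"}}

```text
time_s: 25.92
tcp_pos: [486.4, 116.6, 12.5]
eef_rot: [0.74, -0.672, -0.0, 0.0]
ft_force: [-0.4, -0.5, -2.4]
gripper_width: 23.2
grip_force: 40.0
```

Request:
{"fn": "move_arm", "kwargs": {"increments": "0 0 0.006 0 0 0 0; 0 0 0.012 0 0 0 0; 0 0 0.012 0 0 0 0"}}

```text
time_s: 26.3
tcp_pos: [486.5, 116.6, 12.1]
eef_rot: [0.74, -0.672, 0.0, -0.0]
ft_force: [-2.9, 1.0, 6.9]
gripper_width: 23.5
grip_force: 40.0
```

The ratchet touches the floor at 7 N. Release and go up.

Request:
{"fn": "move_arm", "kwargs": {"increments": "0 0 0 0 0 0 0.5; 0 0 0 0 0 0 0.5; 0 0 0 0 0 0 0.5; 0 0 0 0 0 0 0.5; 0 0 -0.1 0 0 0 0.5; 0 0 -0.35 0 0 0 0.5; 0 0 -0.7 0 0 0 0.5; 0 0 -1 0 0 0 0.5"}}

```text
time_s: 27.3
tcp_pos: [486.7, 116.7, 133.5]
eef_rot: [0.74, -0.672, 0.0, -0.001]
ft_force: [0.7, 0.5, -0.3]
gripper_width: 43.6
grip_force: 0.0
```

Request:
{"fn": "move_arm", "kwargs": {"increments": "0 0 -0.4 0 0 0 0.5; 0 0 -0.8 0 0 0 0.6; 0 0 -1 0 0 0 0.6; 0 0 -1 0 0 -0.08 0.6; 0 0 -1 0 0 -0.16 0.6; 0 0 -1 0 0 -0.24 0.6; 0 0 -1 0 0 -0.32 0.6; 0 0 -1 0 0 -0.4 0.6"}}

```text
time_s: 28.3
tcp_pos: [486.2, 116.4, 251.9]
eef_rot: [0.951, -0.31, 0.0, -0.0]
ft_force: [-0.5, 0.1, 0.3]
gripper_width: 52.3
grip_force: 0.0
```

Run:
```python
from h import *
import cv2
c,s=np.cos(.093),np.sin(.093)
q=1.6;y=150*(np.cos(.436)-np.cos(.436+q));z=150*(np.sin(.436+q)-np.sin(.436))
H=np.array([486-s*y,122.5+c*y,142+z]);print(H);go(H+[0,0,40],.093)
# where's the bar now? bright pixels in side/top at predicted ends
t=eyes.snapshot("top");sd=eyes.snapshot("side");np.savez("now.npz",t=t,s=sd)
for e in(60,-60):print([w2px(n,[H[0]+c*e,H[1]+s*e,152+z]).round(1) for n in("top","side")])
# ratchet in box: dark pixels on the grey floor (top view)
u0,v0=w2px("top",[486,117,14]);print("box floor centre",u0,v0)
```

```text
[467.12424727 324.87959706 212.71197322]
t 28.3 tcp [486.2 116.4 251.9] yaw -0.631 F [-0.5  0.1  0.3] w 52.31252649127232
shift [-1.154 -1.309 -0.006] turn [-0.    -0.    -0.346]
[array([ 80.5, 226. ]), array([179.7,  97.7])]
[array([ 81.9, 288.1]), array([136.9, 121.4])]
box floor centre 214.1118211789056 260.3176083042651
```

Request:
{"fn": "move_arm", "kwargs": {"increments": "0 0 -0.05 0 0 -0.08 0.6; 0 0 -0.1 0 0 -0.16 0.6; 0 0 -0.1 0 0 -0.24 0.6; 0 0 -0.1 0 0 -0.31 0.6; 0 0 -0.1 0 0 -0.346 0.6; 0 0 -0.1 0 0 -0.346 0.6"}}

```text
time_s: 29.15
tcp_pos: [486.3, 116.5, 263.5]
eef_rot: [0.999, 0.042, 0.0, -0.0]
ft_force: [0.2, -0.2, 0.3]
gripper_width: 52.1
grip_force: 0.0
```

Run:
```python
from h import *
go([467.1,324.9,252],.093)
t=eyes.snapshot("top").astype(int);g=t.sum(2)//3
for v in(265,272,279,285): print(v,g[v,66:100].tolist())
s=eyes.snapshot("side").astype(int).sum(2)//3
for u in(142,150,158,166): print("side col",u,s[95:130,u].tolist())
```

```text
t 29.15 tcp [486.3 116.5 263.5] yaw 0.085 F [ 0.2 -0.2  0.3] w 52.14554436559613
shift [-0.013 -1.744  0.096] turn [-0.    -0.    -0.004]
265 [56, 53, 54, 52, 48, 46, 44, 44, 44, 47, 54, 86, 118, 136, 137, 126, 107, 84, 62, 48, 41, 43, 42, 42, 41, 44, 40, 36, 37, 37, 40, 39, 44, 43]
272 [44, 45, 44, 45, 45, 46, 45, 44, 45, 45, 49, 75, 112, 132, 138, 128, 110, 88, 64, 49, 43, 43, 43, 42, 42, 42, 37, 39, 39, 39, 36, 39, 41, 43]
279 [46, 45, 45, 44, 45, 45, 45, 44, 45, 44, 48, 73, 107, 132, 138, 131, 112, 89, 67, 49, 44, 44, 43, 42, 43, 43, 42, 36, 37, 37, 38, 39, 42, 41]
285 [52, 53, 53, 52, 46, 46, 43, 44, 46, 44, 46, 67, 106, 130, 139, 131, 114, 92, 69, 50, 43, 43, 44, 43, 42, 42, 40, 37, 37, 36, 36, 37, 37, 40]
side col 142 [129, 150, 156, 156, 150, 136, 109, 76, 51, 41, 37, 39, 40, 39, 44, 65, 99, 126, 141, 149, 154, 157, 154, 140, 120, 96, 76, 60, 51, 44, 42, 42, 43, 40, 38]
side col 150 [124, 126, 101, 67, 44, 40, 39, 38, 39, 39, 40, 39, 38, 46, 73, 114, 145, 155, 150, 133, 111, 85, 67, 61, 61, 64, 64, 65, 61, 54, 44, 42, 43, 41, 40]
side col 158 [40, 40, 40, 38, 38, 45, 68, 98, 120, 132, 143, 156, 164, 161, 147, 126, 101, 79, 67, 61, 53, 46, 45, 42, 42, 43, 42, 42, 42, 42, 41, 41, 42, 42, 40]
side col 166 [38, 37, 40, 38, 42, 59, 96, 135, 158, 160, 146, 123, 95, 71, 60, 60, 61, 64, 65, 62, 56, 48, 45, 44, 43, 41, 42, 43, 43, 42, 39, 40, 38, 35, 29]
```

The bar is where I expected it, with the tray at its open stop. I'll re-grasp it.

Request:
{"fn": "move_arm", "kwargs": {"increments": "0 -0.25 0 0 0 0 0.6; -0.01 -0.55 0 0 0 0 0.6; -0.01 -0.87 0 0 0 0 0.6"}}

```text
time_s: 29.62
tcp_pos: [476.0, 221.3, 263.3]
eef_rot: [0.999, 0.043, 0.0, -0.0]
ft_force: [0.3, 0.2, 0.1]
gripper_width: 52.4
grip_force: 0.0
```

Request:
{"fn": "move_arm", "kwargs": {"increments": "0 -0.3 0 0 0 -0.004 0.6; -0.005 -0.6 0 0 0 -0.004 0.6; -0.005 -0.8 0 0 0 -0.004 0.6; -0.005 -0.88 0 0 0 -0.004 0.6; -0.005 -0.88 0 0 0 -0.004 0.6"}}

```text
time_s: 30.25
tcp_pos: [466.2, 325.5, 262.9]
eef_rot: [0.999, 0.048, -0.0, 0.0]
ft_force: [0.7, -0.6, 0.6]
gripper_width: 52.3
grip_force: 0.0
```

Run:
```python
from h import *
go([467.1,325.5,213],.093)
```

```text
t 30.25 tcp [466.2 325.5 262.9] yaw 0.096 F [ 0.7 -0.6  0.6] w 52.25113734063851
shift [0.008 0.001 0.416] turn [0.    0.    0.001]
```

Request:
{"fn": "move_arm", "kwargs": {"increments": "0.005 0 0.1 0 0 0 0.6; 0.005 0 0.25 0 0 0 0.6; 0.005 0 0.37 0 0 0 0.6; 0.005 0 0.415 0 0 0 0.6; 0.005 0 0.415 0 0 0 0; 0.005 0 0.415 0 0 0 0; 0.005 0 0.415 0 0 0 0; 0.005 0 0.415 0 0 0 0", "squeeze": 60}}

```text
time_s: 31.25
tcp_pos: [466.9, 325.8, 213.6]
eef_rot: [0.999, 0.048, 0.0, -0.0]
ft_force: [-0.0, -0.3, -1.0]
gripper_width: 20.3
grip_force: 0.0
```

Request:
{"fn": "move_arm", "kwargs": {"increments": "0 0 0 0 0 0 0; 0 0 0 0 0 0 0; 0 0 0 0 0 0 0; 0 0 0 0 0 0 0"}}

```text
time_s: 31.75
tcp_pos: [466.9, 324.7, 213.4]
eef_rot: [0.999, 0.048, -0.0, 0.001]
ft_force: [1.1, -5.7, 1.3]
gripper_width: 10.5
grip_force: 60.0
```

Request:
{"fn": "move_arm", "kwargs": {"increments": "0 0.025 -0.013 0 0 0 0; 0 0.07 -0.033 0 0 0 0; 0 0.115 -0.051 0 0 0 0; 0 0.173 -0.071 0 0 0 0; 0 0.233 -0.089 0 0 0 0; 0 0.294 -0.104 0 0 0 0; 0 0.355 -0.116 0 0 0 0; 0 0.417 -0.124 0 0 0 0"}}

```text
time_s: 32.75
tcp_pos: [471.4, 275.1, 228.4]
eef_rot: [0.999, 0.048, -0.0, 0.0]
ft_force: [-1.8, 1.5, -1.7]
gripper_width: 10.0
grip_force: 60.0
```

Request:
{"fn": "move_arm", "kwargs": {"increments": "0 0.062 -0.006 0 0 0 0; 0 0.125 -0.008 0 0 0 0; 0 0.187 -0.008 0 0 0 0; 0 0.25 -0.004 0 0 0 0; 0 0.312 0.002 0 0 0 0; 0 0.374 0.012 0 0 0 0; 0 0.435 0.025 0 0 0 0; 0 0.495 0.041 0 0 0 0"}}

```text
time_s: 33.75
tcp_pos: [476.8, 215.2, 223.3]
eef_rot: [0.999, 0.048, -0.001, 0.001]
ft_force: [-4.8, -2.2, 2.4]
gripper_width: 10.4
grip_force: 60.0
```

Request:
{"fn": "move_arm", "kwargs": {"increments": "0 0.06 0.019 0 0 0 0; 0 0.118 0.041 0 0 0 0; 0 0.175 0.066 0 0 0 0; 0 0.231 0.094 0 0 0 0; 0 0.286 0.124 0 0 0 0; 0 0.339 0.158 0 0 0 0; 0 0.39 0.193 0 0 0 0; 0 0.44 0.232 0 0 0 0"}}

```text
time_s: 34.75
tcp_pos: [481.6, 161.8, 194.7]
eef_rot: [0.999, 0.048, -0.001, 0.002]
ft_force: [-2.6, -3.5, -0.7]
gripper_width: 10.2
grip_force: 60.0
```

Request:
{"fn": "move_arm", "kwargs": {"increments": "0 0.048 0.04 0 0 0 0; 0 0.092 0.084 0 0 0 0; 0 0.135 0.129 0 0 0 0; 0 0.177 0.176 0 0 0 0; 0 0.215 0.225 0 0 0 0; 0 0.251 0.277 0 0 0 0; 0 0.284 0.33 0 0 0 0; 0 0.31 0.375 0 0 0 0"}}

```text
time_s: 35.75
tcp_pos: [484.8, 125.0, 148.9]
eef_rot: [0.999, 0.048, -0.002, 0.002]
ft_force: [-2.9, -3.5, -2.8]
gripper_width: 10.1
grip_force: 60.0
```

Request:
{"fn": "move_arm", "kwargs": {"increments": "0 0.01 0.02 0 0 0 0; 0 0.02 0.035 0 0 0 0; 0 0.026 0.05 0 0 0 0; 0 0.03 0.06 0 0 0 0; 0 0.03 0.06 0 0 0 0"}}

```text
time_s: 36.38
tcp_pos: [485.1, 122.1, 142.8]
eef_rot: [0.999, 0.048, -0.002, 0.001]
ft_force: [-5.1, -4.5, 1.6]
gripper_width: 10.5
grip_force: 60.0
```

Request:
{"fn": "move_arm", "kwargs": {"increments": "0 0.004 0.008 0 0 0 0; 0 0.008 0.016 0 0 0 0; 0 0.008 0.016 0 0 0 0"}}

```text
time_s: 36.75
tcp_pos: [485.3, 122.0, 142.6]
eef_rot: [0.999, 0.048, -0.001, 0.001]
ft_force: [-10.5, -1.5, 9.8]
gripper_width: 10.0
grip_force: 60.0
```

It is seated and pressing at 10 N. Release, retreat, and check against the first images.

Request:
{"fn": "move_arm", "kwargs": {"increments": "0 0 0 0 0 0 0.5; 0 0 0 0 0 0 0.5; 0 0 0 0 0 0 0.5; 0 0 0 0 0 0 0.5; 0 0 0 0 0 0 0.5; 0 0 -0.3 0 0 0 0.5; 0 0 -0.65 0 0 0 0.5; 0 0 -1 0 0 0 0.5"}}

```text
time_s: 37.75
tcp_pos: [486.4, 122.6, 262.5]
eef_rot: [0.999, 0.048, 0.0, 0.0]
ft_force: [0.3, 1.1, -1.1]
gripper_width: 43.3
grip_force: 0.0
```

Request:
{"fn": "move_arm", "kwargs": {"increments": "0 -0.3 -0.3 0 0 0 0.5; 0 -0.65 -0.6 0 0 0 0.5; 0 -1 -0.8 0 0 0 0.5; 0 -1 -0.8 0 0 0 0.5"}}

```text
time_s: 38.25
tcp_pos: [475.3, 244.7, 358.8]
eef_rot: [0.999, 0.05, 0.002, -0.001]
ft_force: [-0.6, -0.5, -0.7]
gripper_width: 43.7
grip_force: 0.0
```

Request:
{"fn": "move_arm", "kwargs": {"increments": "0 -0.3 0 0 0 0 0.5; 0 -0.65 0 0 0 0 0.5; 0 -1 0 0 0 0 0.5; 0 -1 0 0 0 0 0.5"}}

```text
time_s: 38.75
tcp_pos: [462.9, 362.8, 355.0]
eef_rot: [0.999, 0.049, -0.001, 0.001]
ft_force: [-0.5, -0.4, 0.2]
gripper_width: 43.4
grip_force: 0.0
```

Run:
```python
from h import *
import cv2
go([485,360,300],.093)
for n,(x,y,w,h) in(("top",(200,186,65,140)),("side",(160,185,150,95))):
    a=cv2.imread(f"pics/{n}0.png")[y:y+h,x:x+w];b=np.ascontiguousarray(eyes.snapshot(n)[:,:,::-1])[y:y+h,x:x+w]
    ga,gb=[cv2.GaussianBlur(cv2.cvtColor(i,cv2.COLOR_BGR2GRAY),(3,3),0).astype(np.float32) for i in(a,b)]
    print(n,cv2.phaseCorrelate(ga,gb,cv2.createHanningWindow((w,h),cv2.CV_32F)),np.abs(ga-gb).mean(),np.percentile(np.abs(ga-gb),95))
```

```text
t 38.75 tcp [462.9 362.8 355. ] yaw 0.098 F [-0.5 -0.4  0.2] w 43.388138534842916
shift [0.182 0.04  0.458] turn [0.001 0.001 0.003]
top ((0.05808166588425934, -0.048261620626846025), 0.8678252259154379) 0.39494506 1.0
side ((-0.024995452999320378, -0.026076759250159398), 1.0699529547161526) 0.4802807 1.0
```

The box matches its initial shut appearance to within 0.1 px in both views. Handing in.

```bash
python3 -c "
from rig import r
print(r.sign_off())"
```

```text
the job is handed in; nothing more can be done
None
```

The larger black ratchet is in the bottom compartment, set down under light contact (about 7 N), and the tray is fully shut over it; I handed the job in with the clock at about 39 s. Two grasps had to be repeated because the fingertips were about 15 mm higher than the stated pose, and the sign-off gave no verdict.

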